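# Bleed a filter station and start its screw-in funnel

## Task

At the filter manifold station whose open funnel only stands loose in its boss, bleed the vacuum: pull its blue vent knob right out until it clicks, then push it fully home. Then turn the funnel backward (anticlockwise from above) until you feel its thread drop in, stop, turn it forward one full turn and no more, and finish with the gripper still holding it there, started but not tight. Do not lift the funnel out, and leave the other stations' knobs and everything else on the bench alone.

Things in the scene. Friction and masses are not known exactly. Their poses are not given: they have to be found in the camera images.
- manifold: Three-place steel vacuum manifold, fixed: a square tube 44 x 400 mm, top 75 mm high, gauge at its +y end, glass trap at its -y end. Origin on the bench under its middle; x points away from the knobs, y along the tube. Stations at y = -120, 0, 120 mm, in an order that varies: open funnel, black stopper (141 mm high), fitted funnel with a green lid (200 mm high).
- station_open: The station with the open funnel. Origin on the bench under its vertical axis; z up, x points away from its vent knob (axes as the manifold's). Threaded boss: steel cylinder 58 mm across with a blue band, top 125 mm above the bench. Vent valve: block 26 mm wide on the front of the tube, reaching 72 mm out from the axis, brass nut to 80 mm.
- vent_open_knob (a point): Centre of the blue vent knob of the station with the open funnel: cylinder 24 mm diameter, 18 mm long along its stem, 55 mm above the bench, 93 mm in front of the station's axis when home. Frame as the station's, travelling with the knob: pull along -x, push home along +x, pinch across y.
- vent_open (a joint): How far that knob is pulled out, in m: 0 fully home, 0.024 fully out against its stop. A spring detent holds it at either end: it clicks over about 3 mm from the end with some 6 to 10 N, and slides lightly (1 to 2 N) in between. Move it all the way, the click alone does not carry it home. It starts home.
- vent_plug (a joint): Same for the vent knob of the plugged station. Leave it home.
- vent_lid (a joint): Same for the vent knob of the lidded station. Leave it home.
- funnel: The open steel funnel cup, loosely centred in its boss, thread not yet caught: barrel 44 mm outside diameter, 62 mm high, rim 48 mm across, blue scale up one side, about 0.2 kg. Origin on its axis at the barrel's lower shoulder, 11.5 mm plus funnel_lift above the boss; z up, x towards the scale. It can only turn about and slide along the boss's vertical axis.
- funnel_grip (a point): Point on the funnel's axis 36 mm above the shoulder (26 mm below the rim): a good height at which to grip the barrel. Frame as the funnel's.
- funnel_turn (a joint): Turning of the funnel in rad, counted through full turns from an arbitrary mark: grows clockwise seen from above (screwing in), falls anticlockwise (backward). Right-hand single-start thread. Light drag only. At the start the catching point lies somewhere between about 0.4 and 1.4 rad backward.
- funnel_lift (a joint): Height of the funnel in m; 0 where its thread has just dropped in. It starts 3 to 4 mm up, riding on the boss's thread. Turned backward it climbs 4 mm per turn until the thread end comes free, then falls 4 mm if let go or moved down with a light push; held up, it does not catch. Screwed in, it sinks 4 mm per turn (up to 11 mm in all, 0.6 mm play) and cannot be pulled out.
- wash_bottle: White squeeze bottle, 60 mm diameter, 150 mm tall, red cap; origin at the centre of its foot. Leave alone.
- beaker: Empty glass beaker, 68 mm diameter, 85 mm tall; origin at the centre of its foot. Leave alone.
- oil_bottle: Small amber bottle, 34 mm diameter, 65 mm tall; origin at the centre of its foot. Leave alone.
- petri_dish: Closed clear petri dish, 92 mm diameter, 17 mm high; origin at the centre of its underside. Leave alone.
- forceps: Steel forceps, 140 mm long, 9 mm high, lying on the bench; origin under the middle. Leave alone.
- filter_box: Blue plastic box with a white lid, 58 x 58 x 38 mm; origin at the centre of its underside. Leave alone.

How it is judged (in metres and radians):
On the way, in this order (a step that is already met when the one before it is completed fails the run):
1. The vent knob of the open station is pulled right out, past its click (value of joint vent_open above 0.0215 m), for 0.1 s.
2. The vent knob is pushed fully home (value of joint vent_open below 0.002 m), for 0.2 s.
3. The funnel has been turned backward until its thread dropped in (value of joint funnel_turn below -0.8 rad and value of joint funnel_lift below 0.0015 m), for 0.1 s.
At the end, for the whole second after the job is handed in: The funnel stands one turn forward of the point where its thread dropped in (within a sixth of a turn), 2.6 to 5.6 mm lower than at the drop, at rest and gripped by the fingers with more than 5 N; the vent knob of its station is home within 2 mm, and the other two knobs are home (value of joint funnel_turn between 4.333 and 6.433 rad and value of joint funnel_lift between -0.0056 and -0.0026 m and velocity of joint funnel_turn between -0.1 and 0.1 rad/s and contact force between the fingers and funnel above 5 N and value of joint vent_open below 0.002 m and value of joint each of vent_plug, vent_lid below 0.004 m); the arm keeps its last pose, push and grip.
It fails at once if The funnel was lifted up out of its boss (value of joint funnel_lift above 0.01 m).
It fails at once if The funnel was unscrewed far past the drop (value of joint funnel_turn below -3.6 rad).
It fails at once if The vent knob of another station was pulled (value of joint any of vent_plug, vent_lid above 0.008 m).
It fails at once if A thing standing on the bench was disturbed (distance of any of wash_bottle, beaker, oil_bottle, petri_dish, forceps, filter_box from where it was at the start of the episode above 0.03 m or angle between any of wash_bottle, beaker, oil_bottle's own z axis and vertical above 0.5 rad).
It also fails if it takes over 72 s, if anything falls off the work surface, if the arm or the gripper's body presses on something with over 40 N, if the wrist force passes 120 N, or if a joint passes its speed limit or range.

## Robot

A 6-joint arm with a two-finger parallel gripper is mounted at the origin on the work surface. World frame = base frame: x ahead of the robot, y to its left, z up, the work surface at z = 0. Lengths are in mm, angles in rad, forces in N, time in s.
With the tool pointing down it reaches from about 275 to 750 mm from the base axis. Payload 10.2 kg.
Tool frame: the origin (TCP) lies where the fingers leave the gripper's body, on its centre line; the fingertips stand 73 mm ahead of it and the grasp point (between the pads) lies 54 mm ahead of it; z points along the fingers, y is the line along which they close (so a half turn about z gives the same grasp; the last joint's range is limited). The gripper opens to 85 mm and grips with 20 to 120 N. Pads are 22 mm wide; open, the fingers measure 114 mm over their backs; the gripper's body (76 mm by 85 mm) begins 54 mm behind the grasp point. The pads swing forward as they close: fully open they stand 13 mm farther back than shut.
Start: joints at [-1.339, 0.313, 1.498, -0, 1.331, -0.223], TCP at [230.612, -471.646, 303.894] pointing down, gripper open.
Joint ranges: [-2.94, 2.94], [-0.97, 2.17], [0.19, 2.56], [-1.23, 4.37], [0.02, 3.11], [-2.88, 2.88]. Speed limits (rad/s): [2.39, 2.39, 3.01, 3.14, 3.14, 3.14].

## Interface

Orientations are given as a unit quaternion [w, x, y, z].
In Python, from rig import ctrl gives the robot as it stands.
- The arm moves only by the shell command python3 -m creep 'ROWS' [OPENING] [FORCE]. ROWS is JSON, a list that holds one entry, the list of rows, each a list of 6 numbers: the shift along the world's x, y, z in units of 25 mm (1.0 is 25 mm), then the turn, a rotation vector about the world's x, y, z in units of 5 degrees (1.0 is 5 degrees). In form: [[[x, y, z, ax, ay, az], ...]]. A call has 1 to 20 rows; each row is the pose to reach, as a shift and turn from the pose commanded when the call began; what a row does not reach only later rows make up. A row lasts 1/12 s, in which the tool goes at most 41.7 mm and 7.16 degrees, less where a joint would pass 70% of its speed; a pose out of reach is approached as far as the arm can. A call with a gripper value outside its range is refused whole. OPENING is the finger opening in mm, from 0 to 85.4, set as the call begins (- or left out, the last holds). The fingers move at their own pace and stop on an object; FORCE is the grip in N (left out, the last holds). Time passes only in rows, so rows that repeat a pose let the fingers close. It gives the time, the measured TCP pose, the force, the opening and the grip force at its end, in the units of the state.
- ctrl.sense(): the state, without advancing time (a new reading comes with each control period).
- ctrl.capture(name): name is "side" or "top"; returns a dict with "image" (384x512x3 uint8, red, green, blue), "fx", "fy", "cx", "cy" (pixels), "R" (3x3) and "t" (3): a world point X has camera coordinates R X + t. Camera axes: x right, y down, z forward; pixel columns grow to the right and rows downward; lengths in mm; the calibration is good to about 2 mm. A picture is of the moment at which its call begins. There is no depth.
- ctrl.finish_job(): hands the job in; it is judged then, once.
The state is a dict: "time_s": time; "joints": joint angles; "dq": joint speeds; "tau": joint torques, N m; "eef_pos": TCP position; "ee_rot": TCP orientation; "force": force on the tool from outside, world axes, zero at the start; "wrist_torque": the same for the moment, N m; "grip_width": opening from 0.0 (shut) to 1.0 (fully open); "grip_force": force on a finger pad.
Only numpy, scipy, OpenCV 4.12 (cv2) and the standard library are available. Lean on these libraries where they do the work, as an engineer would, in place of code of your own. Each camera call takes 0.05 s, during which the arm holds its last target. There are 200 camera calls.

## Working session

There is one attempt and no reset: what is moved stays moved. The work goes in short steps, Python scripts to look and compute and a shell command to move; the robot and the scene stay as the last step left them, time stands still between calls to the robot, and variables do not carry over. Pictures are saved under pics/ and viewed, at most 10 in all, crops included, and the job is handed in when it is done.

```bash
mkdir -p pics; python3 - <<'E'
from rig import ctrl
import cv2
for n in("side","top"):
    c=ctrl.capture(n); cv2.imwrite(f"pics/{n}0.png",c["image"][:,:,::-1])
    print(n,c["fx"],c["fy"],c["cx"],c["cy"],c["R"],c["t"])
s=ctrl.sense();print({k:s[k] for k in("time_s","eef_pos","ee_rot","force","grip_width")})
E
```

```text
side 390.14163980191097 390.14163980191097 256.2266417258406 190.43738927368835 [[-0.96685101 -0.25481452 -0.01639143]
 [-0.17925024  0.72304972 -0.66713451]
 [ 0.18184737 -0.64208151 -0.74475692]] [ 528.51668181  142.24816198 1126.25634604]
top 479.9965763619353 479.9965763619353 248.9265285145636 195.64178379471173 [[ 0.02419676 -0.99967567 -0.00794231]
 [-0.98967802 -0.02283074 -0.14147854]
 [ 0.14125132  0.01128365 -0.98990946]] [  62.64316535  538.01557781 1167.72126132]
{'time_s': 0.1, 'eef_pos': array([ 230.58259147, -471.49469916,  303.38700124]), 'ee_rot': array([-5.89453601e-04,  9.74253315e-01,  2.25455385e-01, -1.10772496e-05]), 'force': array([-0.73542931,  0.5606265 ,  0.17806483]), 'grip_width': 1.0004237766427617}
```

View pics/side0.png

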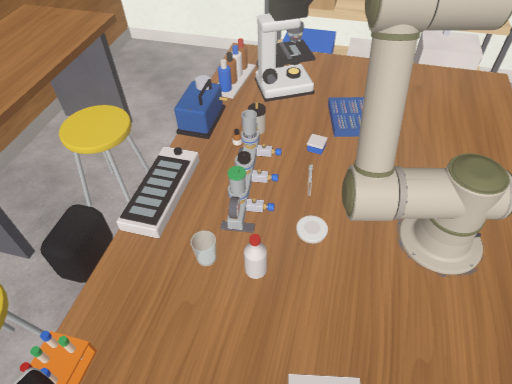

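View pics/top0.png

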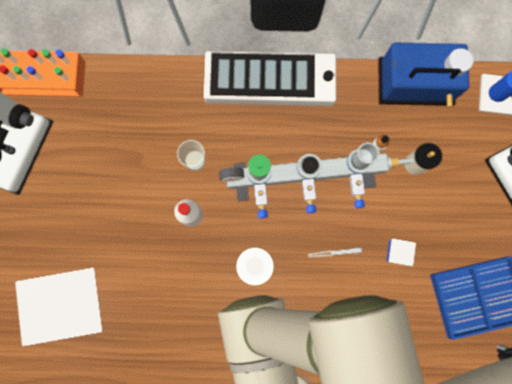

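The open funnel is at the right-hand station in the top view, around (365,155), with its blue knob at (360,203). The stopper is in the middle and the green lid at the left. Next I'll locate the knobs precisely.

```bash
cat > h.py <<'E'
import numpy as np, cv2
from rig import ctrl
def pix(c,X):
    p=c["R"]@np.asarray(X,float)+c["t"]; return np.array([c["fx"]*p[0]/p[2]+c["cx"],c["fy"]*p[1]/p[2]+c["cy"]])
def ray(c,u,z):
    R=np.asarray(c["R"]);o=-R.T@c["t"];d=R.T@np.array([(u[0]-c["cx"])/c["fx"],(u[1]-c["cy"])/c["fy"],1]);return o+d*(z-o[2])/d[2]
def blue(c,box):
    x0,y0,x1,y1=box;h=cv2.cvtColor(c["image"][y0:y1,x0:x1],cv2.COLOR_RGB2HSV)
    m=cv2.inRange(h,(100,130,70),(125,255,255));n,l,s,ce=cv2.connectedComponentsWithStats(m)
    return [(ce[i]+[x0,y0],s[i]) for i in range(1,n) if s[i][4]>8]
E
python3 - <<'E'
from h import *
T=ctrl.capture("top");S=ctrl.capture("side")
for c,b in((T,(240,130,400,225)),(S,(235,110,300,220))):
    for p,s in blue(c,b): print(p.round(1),s,ray(c,p,55).round(1))
cv2.imwrite("pics/c1.png",np.hstack([cv2.resize(T["image"][125:225,300:450],None,fx=4,fy=4,interpolation=2),cv2.resize(S["image"][90:220,225:290],(200,400),interpolation=2)])[:,:,::-1])
E
```

```text
[359.  203.4] [115  70   9   8  54] [ 521.  -196.9   55. ]
[310.4 208.4] [67 75  8  8 55] [505.7 -77.2  55. ]
[262.1 213.5] [18 80  9  8 55] [490.4  41.5  55. ]
[277.9 151.4] [41 39  5  6 29] [ 522.5 -197.3   55. ]
[274.4 176.9] [37 64  6  7 36] [507.5 -79.1  55. ]
[270.4 206.5] [33 93  6  8 42] [491.6  41.4  55. ]
```

View pics/c1.png

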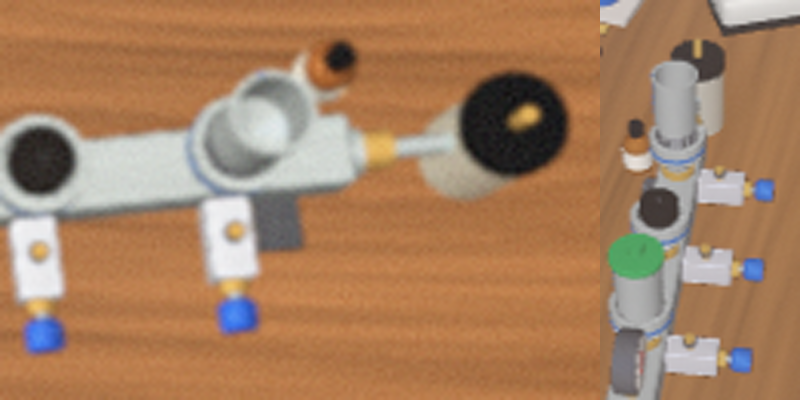

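The crop confirms it: the open funnel stands on the station next to the trap, with its rim centre at about (368,153) and its knob at (359,203). The knob spacing measures 240 mm, as specified. I'll check the axis against the rim, then move above the knob.

```bash
python3 - <<'E'
from h import *
T=ctrl.capture("top")
print(ray(T,(368,153.2),202).round(1), "expected",np.array([521.5,-197])+93*np.array([.992,.127]))
for z in(202,125): print(z,pix(T,(613.8,-185.2,z)))
E
python3 -m creep '[[[4,4,0,0,0,-1],[8,8,0,0,0,-2.5],[11.56,10.98,0,0,0,-3.76],[11.56,10.98,0,0,0,-3.76],[11.56,10.98,0,0,0,-3.76],[11.56,10.98,0,0,0,-3.76],[11.56,10.98,0,0,0,-3.76],[11.56,10.98,0,0,0,-3.76],[11.56,10.98,0,0,0,-3.76],[11.56,10.98,0,0,0,-3.76],[11.56,10.98,0,0,0,-3.76],[11.56,10.98,0,0,0,-3.76],[11.56,10.98,-3.5,0,0,-3.76],[11.56,10.98,-3.5,0,0,-3.76],[11.56,10.98,-3.5,0,0,-3.76]]]' 50 50
```

```text
[ 613.  -185.2  202. ] expected [ 613.756 -185.189]
202 [367.9852892  152.85901654]
125 [360.20438471 160.38169497]
time_s: 1.5
eef_pos: [516.7, -196.8, 210.2]
ee_rot: [-0.003, 0.998, 0.062, -0.005]
force: [-0.6, 0.9, -1.6]
grip_width: 0.587
grip_force: 0.0
```

```bash
python3 -m creep '[[[0,0,-1,0,0,0],[0,0,-2,0,0,0],[0,0,-3,0,0,0],[0,0,-3.8,0,0,0],[0,0,-4.36,0,0,0],[0,0,-4.36,0,0,0],[0,0,-4.36,0,0,0],[0,0,-4.36,0,0,0]]]' 50 50; python3 -m creep '[[[0,0,0,0,0,0],[0,0,0,0,0,0],[0,0,0,0,0,0],[0,0,0,0,0,0],[0,0,0,0,0,0],[0,0,0,0,0,0],[0,0,0,0,0,0],[0,0,0,0,0,0]]]' 18 60
python3 - <<'E'
from h import *
S=ctrl.capture("side");cv2.imwrite("pics/s2.png",cv2.resize(S["image"][80:200,210:350],None,fx=5,fy=5,interpolation=2)[:,:,::-1])
print(ctrl.sense()["eef_pos"],pix(S,(520,-197,55)))
E
```

```text
time_s: 2.17
eef_pos: [520.1, -198.1, 109.3]
ee_rot: [0.001, 0.998, 0.063, 0.001]
force: [0.6, 0.3, -0.1]
grip_width: 0.583
grip_force: 0.0
time_s: 2.83
eef_pos: [519.8, -196.2, 108.8]
ee_rot: [-0.001, 0.998, 0.063, 0.0]
force: [-3.3, 7.4, 10.6]
grip_width: 0.261
grip_force: 58.4
[ 519.79605797 -196.19578396  108.80251754] [278.64073954 151.58431281]
```

View pics/s2.png

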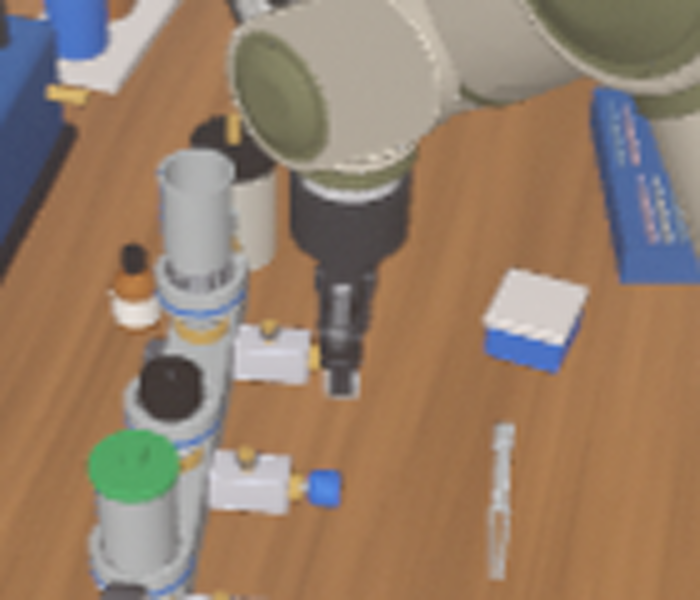

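The crop shows the fingers closed on the blue knob just in front of the nut; the opening of about 22 to 24 mm matches the knob. Now I'll pull.

```bash
python3 -m creep '[[[-0.15,-0.02,0,0,0,0],[-0.3,-0.04,0,0,0,0],[-0.45,-0.06,0,0,0,0],[-0.6,-0.08,0,0,0,0],[-0.75,-0.095,0,0,0,0],[-0.9,-0.115,0,0,0,0],[-1.0,-0.127,0,0,0,0],[-1.03,-0.13,0,0,0,0],[-1.03,-0.13,0,0,0,0],[-1.03,-0.13,0,0,0,0],[-1.03,-0.13,0,0,0,0]]]' 18 60
```

```text
time_s: 3.8
eef_pos: [495.6, -199.3, 108.9]
ee_rot: [-0.0, 0.998, 0.063, 0.003]
force: [9.9, 10.7, 4.7]
grip_width: 0.257
grip_force: 59.2
```

```bash
python3 -m creep '[[[-0.08,-0.01,0,0,0,0],[-0.1,-0.013,0,0,0,0],[-0.1,-0.013,0,0,0,0],[-0.1,-0.013,0,0,0,0]]]' 18 60
python3 - <<'E'
from h import *
S=ctrl.capture("side");cv2.imwrite("pics/s3.png",cv2.resize(S["image"][110:190,240:320],None,fx=6,fy=6,interpolation=2)[:,:,::-1])
E
```

```text
time_s: 4.13
eef_pos: [495.1, -199.3, 109.0]
ee_rot: [0.0, 0.998, 0.063, 0.006]
force: [26.1, 14.1, -3.8]
grip_width: 0.258
grip_force: 59.2
```

View pics/s3.png

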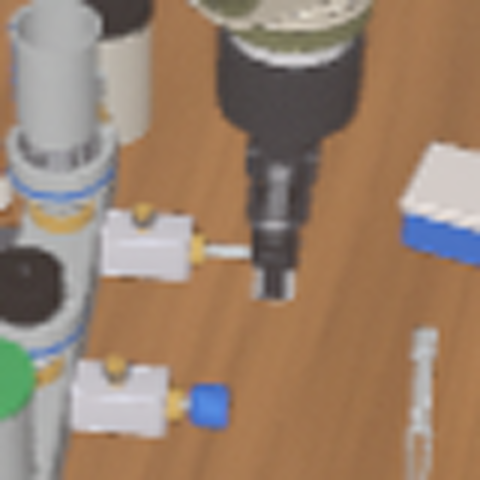

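The steel stem is exposed and the force has risen hard against the stop, so the knob is fully out. Now I'll push it home.

```bash
python3 -m creep '[[[0.2,0.025,0,0,0,0],[0.4,0.05,0,0,0,0],[0.6,0.076,0,0,0,0],[0.8,0.1,0,0,0,0],[0.95,0.12,0,0,0,0],[1.1,0.14,0,0,0,0],[1.18,0.15,0,0,0,0],[1.22,0.155,0,0,0,0],[1.22,0.155,0,0,0,0],[1.22,0.155,0,0,0,0],[1.22,0.155,0,0,0,0],[1.22,0.155,0,0,0,0]]]' 18 60
```

```text
time_s: 5.18
eef_pos: [520.3, -196.2, 108.7]
ee_rot: [-0.001, 0.998, 0.064, -0.002]
force: [-16.3, 5.9, 18.9]
grip_width: 0.257
grip_force: 61.8
```

```bash
python3 -m creep '[[[-0.09,-0.012,0,0,0,0],[-0.09,-0.012,0,0,0,0],[-0.09,-0.012,0,0,0,0],[-0.09,-0.012,0,0,0,0],[-0.09,-0.012,1,0,0,0],[-0.09,-0.012,2.5,0,0,0],[-0.09,-0.012,4,0,0,0],[-0.09,-0.012,5.5,0,0,0],[-0.09,-0.012,7,0,0,0],[-0.09,-0.012,8,0,0,0],[-0.09,-0.012,8,0,0,0],[1,0.13,8,0,0,1.4],[2,0.25,8,0,0,2.8],[3,0.38,8,0,0,4.2],[3.68,0.466,8,0,0,5.6],[3.68,0.466,8,0,0,7],[3.68,0.466,8,0,0,8.4],[3.68,0.466,8,0,0,10],[3.68,0.466,8,0,0,10],[3.68,0.466,8,0,0,10]]]' 75 40
python3 - <<'E'
from h import *
S=ctrl.capture("side");T=ctrl.capture("top")
for p,s in blue(S,(235,110,300,220))+blue(T,(240,190,400,225)): print(p.round(1),s)
print(ctrl.sense()["eef_pos"],ctrl.sense()["ee_rot"])
E
```

```text
time_s: 6.85
eef_pos: [613.9, -185.2, 306.7]
ee_rot: [-0.0, 0.878, 0.478, -0.0]
force: [-0.2, -0.0, 0.0]
grip_width: 0.881
grip_force: 0.0
[277.9 151.4] [41 39  5  6 29]
[274.4 176.9] [37 64  6  7 36]
[270.4 206.5] [33 93  6  8 42]
[310.4 208.4] [67 15  8  8 55]
[262.3 213.4] [19 20  8  8 53]
[ 613.82380417 -185.22545686  307.05482959] [-1.83494905e-04  8.78551466e-01  4.77647642e-01 -1.37393433e-04]
```

The knob is at the same pixels as at the start, so it is home. Next I'll descend over the funnel and grip it.

```bash
python3 -m creep '[[[0,0,-0.8,0,0,0],[0,0,-1.6,0,0,0],[0,0,-2.4,0,0,0],[0,0,-3,0,0,0],[0,0,-3,0,0,0],[0,0,-3,0,0,0],[0,0,-3,0,0,0]]]' 75 30;  python3 -m creep '[[[0,0,0,0,0,0],[0,0,0,0,0,0],[0,0,0,0,0,0],[0,0,0,0,0,0],[0,0,0,0,0,0],[0,0,0,0,0,0],[0,0,0,0,0,0],[0,0,0,0,0,0]]]' 40 30
python3 - <<'E'
from h import *
S=ctrl.capture("side");cv2.imwrite("pics/s4.png",cv2.resize(S["image"][80:180,210:320],None,fx=6,fy=6,interpolation=2)[:,:,::-1])
E
```

```text
time_s: 7.53
eef_pos: [614.2, -185.4, 233.7]
ee_rot: [0.001, 0.878, 0.479, 0.001]
force: [-0.3, 0.3, 0.1]
grip_width: 0.877
grip_force: 0.0
time_s: 8.2
eef_pos: [613.8, -185.2, 233.4]
ee_rot: [0.0, 0.878, 0.479, 0.0]
force: [-3.7, 1.5, 6.1]
grip_width: 0.51
grip_force: 30.2
```

View pics/s4.png

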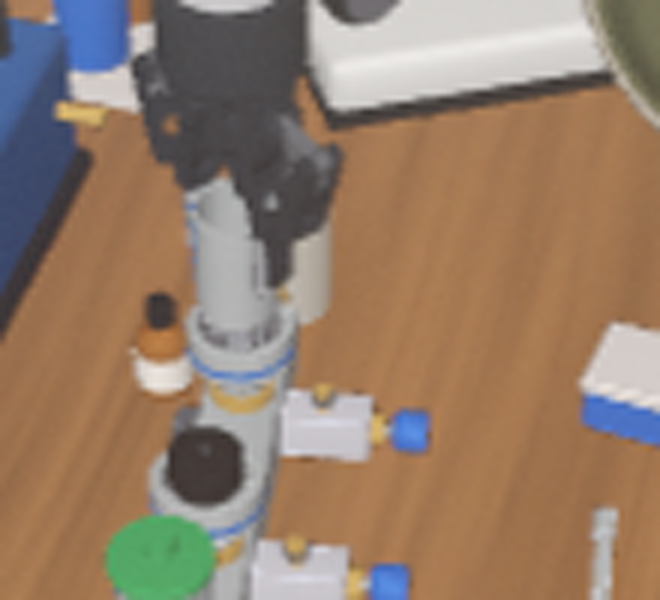

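```bash
python3 -m creep '[[[0,0,-0.02,0,0,1],[0,0,-0.02,0,0,2],[0,0,-0.02,0,0,3],[0,0,-0.02,0,0,4],[0,0,-0.02,0,0,4],[0,0,-0.02,0,0,4]]]' 40 30;  python3 -m creep '[[[0,0,-0.02,0,0,1],[0,0,-0.02,0,0,2],[0,0,-0.02,0,0,3],[0,0,-0.02,0,0,3],[0,0,-0.02,0,0,3]]]' 40 30
```

```text
time_s: 8.75
eef_pos: [614.2, -185.3, 233.6]
ee_rot: [0.001, 0.781, 0.624, 0.001]
force: [-2.7, 0.6, 8.7]
grip_width: 0.505
grip_force: 30.7
time_s: 9.17
eef_pos: [614.5, -185.3, 233.5]
ee_rot: [0.002, 0.693, 0.721, 0.001]
force: [-0.1, 0.8, 9.2]
grip_width: 0.512
grip_force: 30.8
```

```bash
python3 -m creep '[[[0,0,-0.01,0,0,1],[0,0,-0.02,0,0,2],[0,0,-0.02,0,0,2],[0,0,-0.02,0,0,2]]]' 40 30;  python3 -m creep '[[[0,0,-0.01,0,0,1],[0,0,-0.01,0,0,2],[0,0,-0.01,0,0,2],[0,0,-0.01,0,0,2]]]' 40 30
```

```text
time_s: 9.5
eef_pos: [614.7, -185.2, 231.2]
ee_rot: [0.002, 0.628, 0.779, 0.001]
force: [6.1, -0.7, -0.7]
grip_width: 0.51
grip_force: 30.7
time_s: 9.83
eef_pos: [614.9, -185.2, 230.8]
ee_rot: [0.002, 0.557, 0.83, 0.001]
force: [7.5, 0.3, -2.6]
grip_width: 0.505
grip_force: 30.8
```

The funnel dropped somewhere between yaw 92° and 102°: z fell 2.3 mm and the upward force vanished. I'll push down lightly to seat it.

```bash
python3 -m creep '[[[0,0,-0.02,0,0,0],[0,0,-0.04,0,0,0],[0,0,-0.04,0,0,0]]]' 40 30;  python3 -m creep '[[[0,0,-0.02,0,0,0],[0,0,-0.04,0,0,0],[0,0,-0.04,0,0,0]]]' 40 30; python3 -m creep '[[[0,0,-0.02,0,0,0],[0,0,-0.02,0,0,0],[0,0,-0.02,0,0,0]]]' 40 30
```

```text
time_s: 10.08
eef_pos: [614.9, -185.2, 230.1]
ee_rot: [0.002, 0.558, 0.83, 0.001]
force: [8.3, 0.7, -1.4]
grip_width: 0.507
grip_force: 31.1
time_s: 10.33
eef_pos: [614.9, -185.2, 230.0]
ee_rot: [0.002, 0.558, 0.83, 0.001]
force: [4.9, 0.5, 5.6]
grip_width: 0.508
grip_force: 31.5
time_s: 10.58
eef_pos: [614.9, -185.2, 230.0]
ee_rot: [0.002, 0.557, 0.83, 0.001]
force: [4.5, 1.1, 7.4]
grip_width: 0.507
grip_force: 31.8
```

Seated: the force rose at z = 230.0. Now forward stroke 1, 180° clockwise in two calls, following the thread down.

```bash
python3 -m creep '[[[-0.02,0,0,0,0,-1.2],[-0.02,0,0,0,0,-2.4],[-0.02,0,-0.01,0,0,-3.6],[-0.02,0,-0.01,0,0,-4.8],[-0.02,0,-0.01,0,0,-6],[-0.02,0,-0.015,0,0,-7.2],[-0.02,0,-0.02,0,0,-8.4],[-0.02,0,-0.02,0,0,-9.6],[-0.02,0,-0.025,0,0,-10.8],[-0.02,0,-0.03,0,0,-12],[-0.02,0,-0.03,0,0,-13.2],[-0.02,0,-0.03,0,0,-14.4],[-0.02,0,-0.035,0,0,-15.6],[-0.02,0,-0.04,0,0,-16.8],[-0.02,0,-0.04,0,0,-18],[-0.02,0,-0.04,0,0,-18],[-0.02,0,-0.04,0,0,-18]]]' 40 30
```

```text
time_s: 12.0
eef_pos: [613.3, -184.6, 229.0]
ee_rot: [-0.0, 0.981, 0.193, 0.0]
force: [-6.5, 6.0, 11.6]
grip_width: 0.504
grip_force: 31.9
```

```bash
python3 -m creep '[[[0.02,-0.02,0,0,0,-1.2],[0.02,-0.02,0,0,0,-2.4],[0.02,-0.02,-0.01,0,0,-3.6],[0.02,-0.02,-0.01,0,0,-4.8],[0.02,-0.02,-0.01,0,0,-6],[0.02,-0.02,-0.015,0,0,-7.2],[0.02,-0.02,-0.02,0,0,-8.4],[0.02,-0.02,-0.02,0,0,-9.6],[0.02,-0.02,-0.025,0,0,-10.8],[0.02,-0.02,-0.03,0,0,-12],[0.02,-0.02,-0.03,0,0,-13.2],[0.02,-0.02,-0.03,0,0,-14.4],[0.02,-0.02,-0.035,0,0,-15.6],[0.02,-0.02,-0.04,0,0,-16.8],[0.02,-0.02,-0.04,0,0,-18],[0.02,-0.02,-0.04,0,0,-18],[0.02,-0.02,-0.04,0,0,-18]]]' 40 30
python3 - <<'E'
from h import *
S=ctrl.capture("side");cv2.imwrite("pics/s5.png",cv2.resize(S["image"][80:180,210:320],None,fx=6,fy=6,interpolation=2)[:,:,::-1]);print(ctrl.sense()["joints"])
E
```

```text
time_s: 13.42
eef_pos: [614.0, -182.9, 228.0]
ee_rot: [-0.002, 0.83, -0.557, -0.001]
force: [-5.1, 15.7, 13.8]
grip_width: 0.508
grip_force: 32.2
[-0.47320865  0.62903754  1.21677577  0.0041401   1.29729914  2.27809206]
```

View pics/s5.png

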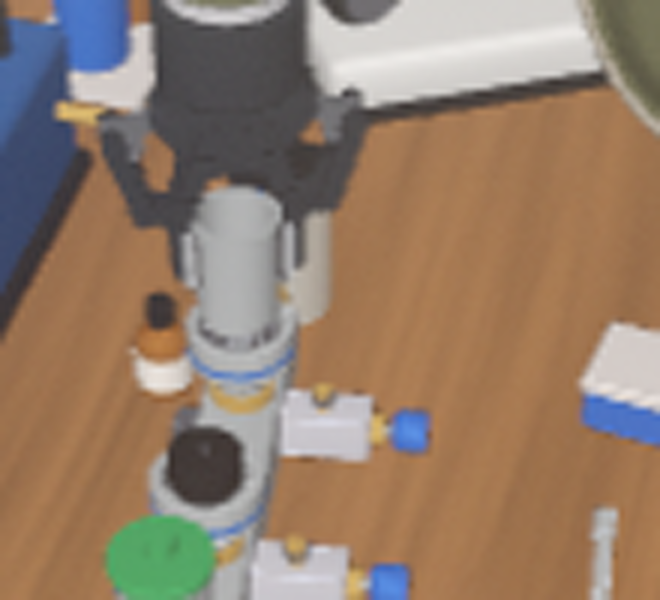

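The picture shows the fingers on the barrel, the knobs home and nothing disturbed. The small lateral TCP drift fits a true axis about (0.6, 1.1) mm from my estimate, so the funnel isn't slipping. I'll release, rotate back 180° and regrip.

```bash
python3 -m creep '[[[0,0,0,0,0,0],[0,0,0,0,0,0],[0,0,0,0,0,0],[0,0,0,0,0,0],[0.024,0.064,0.02,0,0,1.3],[0.024,0.064,0.02,0,0,2.6],[0.024,0.064,0.02,0,0,3.9],[0.024,0.064,0.02,0,0,5.2],[0.024,0.064,0.02,0,0,6.5],[0.024,0.064,0.02,0,0,7.8],[0.024,0.064,0.02,0,0,9.1],[0.024,0.064,0.02,0,0,10.4],[0.024,0.064,0.02,0,0,11.7],[0.024,0.064,0.02,0,0,13],[0.024,0.064,0.02,0,0,14.3],[0.024,0.064,0.02,0,0,15.6],[0.024,0.064,0.02,0,0,16.9],[0.024,0.064,0.02,0,0,18],[0.024,0.064,0.02,0,0,18]]]' 70 30
python3 -m creep '[[[0,0,0,0,0,1.3],[0,0,0,0,0,2.6],[0,0,0,0,0,3.9],[0,0,0,0,0,5.2],[0,0,0,0,0,6.5],[0,0,0,0,0,7.8],[0,0,0,0,0,9.1],[0,0,0,0,0,10.4],[0,0,0,0,0,11.7],[0,0,0,0,0,13],[0,0,0,0,0,14.3],[0,0,0,0,0,15.6],[0,0,0,0,0,16.9],[0,0,0,0,0,18],[0,0,0,0,0,18],[0,0,0,0,0,18]]]' 70 30
python3 -m creep '[[[0,0,0,0,0,0],[0,0,0,0,0,0],[0,0,0,0,0,0],[0,0,0,0,0,0],[0,0,0,0,0,0],[0,0,0,0,0,0],[0,0,0,0,0,0],[0,0,0,0,0,0]]]' 40 30
```

```text
time_s: 15.05
eef_pos: [614.4, -184.4, 226.4]
ee_rot: [-0.0, 0.981, 0.194, -0.0]
force: [0.2, 0.1, 0.5]
grip_width: 0.82
grip_force: 0.0
time_s: 16.38
eef_pos: [614.4, -184.2, 226.5]
ee_rot: [-0.0, 0.559, 0.829, -0.0]
force: [-0.1, 0.0, 0.0]
grip_width: 0.821
grip_force: 0.0
time_s: 17.05
eef_pos: [614.6, -184.0, 226.8]
ee_rot: [0.0, 0.557, 0.83, 0.0]
force: [3.5, 1.5, 1.2]
grip_width: 0.508
grip_force: 30.9
```

```bash
python3 -m creep '[[[0,0,0,0,0,-1.2],[0,0,0,0,0,-2.4],[0,0,-0.01,0,0,-3.6],[0,0,-0.01,0,0,-4.8],[0,0,-0.01,0,0,-6],[0,0,-0.015,0,0,-7.2],[0,0,-0.02,0,0,-8.4],[0,0,-0.02,0,0,-9.6],[0,0,-0.025,0,0,-10.8],[0,0,-0.03,0,0,-12],[0,0,-0.03,0,0,-13.2],[0,0,-0.03,0,0,-14.4],[0,0,-0.035,0,0,-15.6],[0,0,-0.04,0,0,-16.8],[0,0,-0.04,0,0,-18],[0,0,-0.045,0,0,-19],[0,0,-0.045,0,0,-19],[0,0,-0.045,0,0,-19]]]' 40 30
python3 -m creep '[[[0,0,0,0,0,-1.2],[0,0,0,0,0,-2.4],[0,0,-0.01,0,0,-3.6],[0,0,-0.01,0,0,-4.8],[0,0,-0.01,0,0,-6],[0,0,-0.015,0,0,-7.2],[0,0,-0.02,0,0,-8.4],[0,0,-0.02,0,0,-9.6],[0,0,-0.025,0,0,-10.8],[0,0,-0.03,0,0,-12],[0,0,-0.03,0,0,-13.2],[0,0,-0.03,0,0,-14.4],[0,0,-0.035,0,0,-15.6],[0,0,-0.04,0,0,-16.8],[0,0,-0.04,0,0,-18],[0,0,-0.045,0,0,-19],[0,0,-0.045,0,0,-19],[0,0,-0.045,0,0,-19],[0,0,-0.045,0,0,-19],[0,0,-0.045,0,0,-19]]]' 40 30
python3 - <<'E'
from h import *
S=ctrl.capture("side");cv2.imwrite("pics/s6.png",cv2.resize(S["image"][80:180,210:320],None,fx=6,fy=6,interpolation=2)[:,:,::-1]);print([p.round(1) for p,s in blue(S,(235,110,300,220))])
E
```

```text
time_s: 18.55
eef_pos: [614.4, -183.9, 225.7]
ee_rot: [-0.0, 0.988, 0.151, 0.0]
force: [1.9, 3.6, 1.5]
grip_width: 0.507
grip_force: 31.1
time_s: 20.22
eef_pos: [614.6, -183.8, 224.7]
ee_rot: [-0.0, 0.78, -0.626, 0.0]
force: [1.5, 5.4, 3.5]
grip_width: 0.514
grip_force: 31.2
[array([277.9, 151.4]), array([274.4, 176.9]), array([270.4, 206.5])]
```

View pics/s6.png

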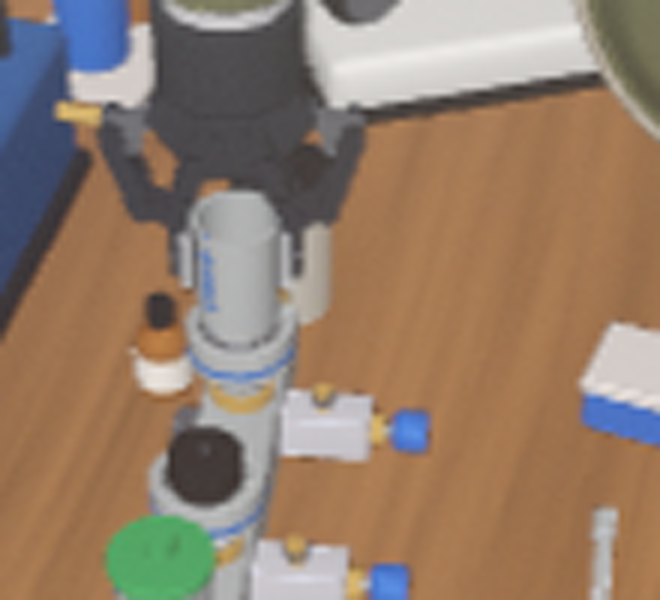

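The scale has moved from the left edge to the front-left. That is about 40° anticlockwise of where it started, which matches roughly 40° back and then one full turn forward. The knobs are home and the grip is 31 N, so I'll hand it in.

```bash
python3 -c "
from rig import ctrl
print(ctrl.finish_job())"
```

```text
the job is handed in; nothing more can be done
None
```

The job is handed in, but no verdict came back: I pulled the open station's vent knob to its stop and pushed it home, then turned the funnel back until its thread dropped in and forward one turn, and it is still held at about 31 N.

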